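# Release a shoe form from its stand with the long T-key and put it away

### The arm

A 7-joint arm with a two-finger parallel gripper is mounted at the origin on a cart in front of the work surface, level with it; the furniture and walls round the work are solid. World frame = base frame: x ahead of the robot, y to its left, z up, the work surface at z = 0. Lengths are in m, angles in rad, forces in N, time in s.
With the tool pointing down it reaches from about 0.4 to 0.75 m from the base axis. Payload 19.5 kg.
Tool frame: the origin (TCP) lies midway between the tips of the shut fingers; the grasp point (between the pads) lies 19 mm behind it; z points along the fingers, y is the line along which they close (so a half turn about z gives the same grasp; the last joint's range is limited). The gripper opens to 85 mm and grips with 20 to 120 N. Pads are 22 mm wide; open, the fingers measure 114 mm over their backs; the gripper's body (76 mm by 85 mm) begins 54 mm behind the grasp point. The pads swing forward as they close: fully open they stand 13 mm farther back than shut.
Start: joints at [1.076, 0.707, -0.028, 1.485, 0.022, 0.951, -0.075], TCP at [0.252, -0.517, 0.231] pointing down, gripper open.
Joint ranges: [-2.71, 2.71], [-0.32, 2.16], [-1.57, 1.52], [0, 2.45], [-1.46, 4.6], [0, 2.02], [-2.83, 2.83]. Speed limits (rad/s): [1.89, 1.89, 2.57, 2.57, 3.01, 3.01, 3.01].

### API

Orientations are given as a unit quaternion [x, y, z, w].
In Python, from plant import monitor, vision, ctrl gives the robot as it stands. The module is installed in compiled form; this text tells all that it offers.
- The arm moves only by the tool step_arm, never from a script. Its arguments are lists of equal length, an entry for each row: "slide": the shift along the tool's x, y, z in units of 150 mm (1.0 is 150 mm), a list of three; "rot": the turn, a rotation vector about the tool's x, y, z in units of 2 rad (1.0 is 2 rad), a list of three; "grip": the closure, from -1 (fully open) to 1 (shut). In form: {"slide": [[x, y, z], ...], "rot": [[rx, ry, rz], ...], "grip": [grip, ...]}. A call has 1 to 12 rows; each row is the pose to reach, as a shift and turn from the pose commanded when the call began, along the tool's axes at that moment; what a row does not reach only later rows make up. A row lasts 1/12 s, in which the tool goes at most 41.7 mm and 7.16 degrees, less where a joint would pass 70% of its speed; a pose out of reach is approached as far as the arm can. A call with a number of a shift or a turn outside -1 to 1 is refused whole. A call with a gripper value outside its range is refused whole. The fingers move at their own pace and stop on an object; "newtons" is the grip in N (left out, the last holds). Time passes only in rows, so rows that repeat a pose let the fingers close. It gives the time, the measured TCP pose, the force, the opening and the grip force at its end, in the units of the state.
- monitor.state(): the state, without advancing time (a new reading comes with each control period).
- vision.grab_frame(name): name is "scene" or "side" or "wrist"; returns the picture (384x512x3 uint8, red, green, blue); there is no depth.
- vision.camera_model(name): a dict with "mtx" (3x3 intrinsics, pixels), "eye" and "rotation" of the camera in the world. Camera axes: x right, y up, looking along -z (the intrinsics and any distortion apply to the point x, -y, -z); pixel columns grow to the right and rows downward; lengths in m; the calibration is good to about 2 mm. A picture is of the moment at which its call begins: read the wrist's pose just before it. camera_model takes no time and is no camera call; for the wrist camera it gives the pose at the moment of the call.
- ctrl.sign_off(): hands the job in; it is judged then, once.
The state is a dict: "time_s": time; "joint_pos": joint angles; "dq": joint speeds; "joint_torque": joint torques, N m; "ee_pos": TCP position; "orientation": TCP orientation; "force": force on the tool from outside, world axes, zero at the start; "ft_torque": the same for the moment, N m; "grip_width": finger opening in m; "gripper_force": force on a finger pad.
Only numpy, scipy, OpenCV 4.12 (cv2) and the standard library are available. Lean on these libraries where they do the work, as an engineer would, in place of code of your own. Each camera call takes 0.05 s, during which the arm holds its last target. There are 200 camera calls.

### The job

Release the shoe form from its stand: take the long T-key off its hanger, lower it down the hole in the form until its socket sits over the square stem at the bottom, and turn it counter-clockwise, as seen from above, as far as it goes. Lift the key out and hang it back upright in the fork of its hanger, then lift the form straight up off the stand and stand it on its sole, flat inside the tray. Leave the stem turned to the released side, and do not disturb the other things on the table.

Things in the scene. Friction and masses are not known exactly. Their poses are not given: they have to be found in the camera images.
- form: Shoe form (a child's shoe last), plain beige plastic, 178 mm long, 67 wide at the ball, 120 high, about 0.55 kg; low toe, tall cone over the heel. Origin on the axis of its vertical through-hole, at sole level; z up, toe towards -x (toe end x = -0.132, round heel x = +0.046). Loose, but the stem's lug holds it down until turned in line with its slot; then it lifts straight up.
- form_mouth (a point): Centre of the mouth of the form's hole, in the flat top of the cone, 120 mm above the sole, ringed by a thin flush steel bush. The hole is round, 29 mm wide, down to 28 mm above the sole; below that 38 mm wide.
- form_grip (a point): Where to grip the form: on the hole's axis, 100 mm above the sole. The cone's two sides are upright, 46 mm apart along the form's y, from 75 to 120 mm above the sole; close the fingers along y, from above.
- form_slot (a point): Centre of the slot in the form's sole (on the hole's axis, underside). The sole is a plate 10 mm thick; the slot through it is 37 mm along x and 17 mm along y.
- form_sole (a point): Middle of the form's sole: 42.7 mm from the hole's axis towards the toe (-x), on the underside. Axes as the form.
- stand: Grey cast stand, fixed to the table, 164 x 104 mm. Origin on the stem's axis, on the table. The form sits on its bed, 26 mm above the table, toe towards the stand's -x. A low cradle round the heel, 10 mm above the bed, keeps the form from turning, with about 2 mm play.
- stem (a joint): Turn (rad) of the upright steel stem in the stand, growing counter-clockwise from above: 0 = locked stop, 1.2 = released stop, where the lug lies in line with the slot. Starts at 0 to 0.15; stays where left (friction 0.12 Nm). The stem's square sides stand at yaw = stand's yaw + joint - 1.2, and every quarter turn from it. The form lifts off from about 1.05 up.
- stem_top (a point): Top of the stem, on its axis, 64 mm above the table, 82 mm below the form's mouth. Its square is 11 x 11 mm, from 33 mm above the bed down to the lug; above that it is pointed, up to 38 mm.
- stem_lug (a point): Middle of the top face of the stem's cross lug, 46.5 mm above the table, 17.5 mm under the stem's top. The lug is 30 x 10 mm and 9 mm thick, parallel to the square's sides; its neck below is 11 mm thick.
- key: Long T-key, 182 mm high, 0.16 kg, hanging upright. Origin: centre of the foot of its socket; z up to the handle. Socket 19 x 19 mm outside with a square hole 13 x 13 mm, 22 mm deep, sides along the key's x and y; it has about 0.2 rad of turning play either way on the stem. Fully down, the foot rests on the lug. Shaft 10 mm thick.
- key_hub (a point): Centre of the flat underside of the key's round hub (28 mm wide, 16 mm high), 140 mm above the foot. It rests on the fork.
- key_grip (a point): Middle of the key's black T-handle, 169 mm above the foot: a flat bar 84 mm long (key's y), 14 mm thick (key's x), 26 mm high, so 156 to 182 mm above the foot. Grip here from above, closing along x.
- hanger: Dark steel key hanger, fixed to the table: foot 110 x 90 mm, post behind, fork on top. Origin on the table under the fork's seat. The prongs run along x, 16 mm apart, open towards -x, where they end 30 mm before the seat in tips turned up 4 mm. The socket cannot pass between them: lift the key 10 mm, draw it out along -x by 50 mm; hang it back the reverse way.
- hanger_seat (a point): Middle of the fork's seat on top of the prongs, 190 mm above the table: here the underside of the key's hub rests. Axes as the hanger. Nothing of the hanger stands above the 4 mm tips.
- tray: Shallow aluminium tray with a black mat, fixed to the table, 250 (x) x 124 (y) mm outside, 244 x 118 inside, rim 22 mm above the table. Origin under its middle, on the table.
- tray_in (a point): Middle of the tray's inner floor, 5 mm above the table. Axes as the tray.
- crepe_block: Bystander: pale crepe rubber block, 88 x 69 x 20 mm; origin under its middle.
- marker: Bystander: silver marker pen lying on the table, 131 mm long; origin under its middle.
- spool: Bystander: standing thread spool, 38 mm wide, 50 mm high; origin under its middle.

How it is judged:
On the way, in this order (a step that is already met when the one before it is completed fails the run):
1. the key's socket is down the hole, over the square stem (horizontal distance between key and stem_top below 0.006 m and z of key in the frame of stem_top below -0.01 m and angle between key's own z axis and vertical below 0.12 rad), for 0.1 s.
2. the stem is turned to its released side, with the key on it (value of joint stem above 1.08 rad and horizontal distance between key and stem_top below 0.006 m and z of key in the frame of stem_top below -0.006 m), for 0.1 s.
3. the key hangs upright in the fork again, let go (horizontal distance between key_hub and hanger_seat below 0.018 m and z of key_hub in the frame of hanger_seat between -0.003 and 0.003 m and angle between key's own z axis and vertical below 0.12 rad and contact force between the fingers and key below 0.1 N), for 0.2 s.
4. the form is lifted clear above the stem (z of form in the frame of stem_top above 0.005 m), for 0.1 s.
At the end, for the whole second after the job is handed in: The form stands at rest on its sole, flat on the tray's floor (sole within 4 mm of it, tilt under 0.06 rad, middle within 50 mm along and 40 mm across of the tray's); the key hangs upright and at rest in the fork (hub within 18 mm of the seat, 3 mm in height); the stem stays above 1.05 rad (x of form_sole in the frame of tray_in between -0.05 and 0.05 m and y of form_sole in the frame of tray_in between -0.04 and 0.04 m and z of form_sole in the frame of tray_in below 0.004 m and angle between form's own z axis and vertical below 0.06 rad and linear speed of form below 0.01 m/s and horizontal distance between key_hub and hanger_seat below 0.018 m and z of key_hub in the frame of hanger_seat between -0.003 and 0.003 m and angle between key's own z axis and vertical below 0.12 rad and linear speed of key below 0.02 m/s and value of joint stem above 1.05 rad); the robot touches nothing.
It fails at once if a bystander (crepe block, marker, spool) is moved by more than 20 mm (distance of any of crepe_block, marker, spool from where it was at the start of the episode above 0.02 m).
It also fails if it takes over 64 s, if anything falls off the work surface, if the arm or the gripper's body presses on something with over 40 N, if the wrist force passes 120 N, or if a joint passes its speed limit or range.

## Working session

There is one attempt and no reset: what is moved stays moved. The work goes in short steps, Python scripts to look and compute and a tool call to move; the robot and the scene stay as the last step left them, time stands still between calls to the robot, and variables do not carry over. Pictures are saved under pics/ and viewed, at most 10 in all, crops included, and the job is handed in when it is done.

Besides the shell and the picture viewer there is one more tool, called after "Call:" as name(argument=value, ...), one argument or row to a line, values as JSON. step_arm: Moves the arm, as the interface text tells. Its arguments: {"type":"object","properties":{"slide":{"type":"array"},"rot":{"type":"array"},"grip":{"type":"array"},"newtons":{"type":"number"}},"required":["slide","rot","grip"]}

```bash
mkdir -p pics
cat > h.py <<'E'
import numpy as np, cv2, json
from plant import monitor, vision, ctrl
from scipy.spatial.transform import Rotation as R
def save(cam,name):
    m=vision.camera_model(cam); im=vision.grab_frame(cam)
    cv2.imwrite(f'pics/{name}.png',im[...,::-1])
    json.dump({k:np.asarray(v).tolist() for k,v in m.items()},open(f'pics/{name}.json','w'))
    return m
def load(name):
    return {k:np.array(v) for k,v in json.load(open(f'pics/{name}.json')).items() if k in('mtx','eye','rotation')}
def rot(m):
    r=np.array(m['rotation']); return r if r.shape==(3,3) else R.from_quat(r).as_matrix()
def ray(m,u,v):
    d=np.linalg.inv(m['mtx'])@[u,v,1]; return rot(m)@(d*[1,-1,-1])
def onz(m,u,v,z):
    d=ray(m,u,v); e=np.array(m['eye']); return e+d*(z-e[2])/d[2]
def proj(m,p):
    c=rot(m).T@(np.array(p)-m['eye'])*[1,-1,-1]; q=m['mtx']@c; return q[:2]/q[2]
def to(p,yaw=None):
    """units to go to p, tool down with tool x at yaw"""
    s=monitor.state(); T=R.from_quat(s['orientation']); 
    sl=T.inv().apply(np.array(p)-s['ee_pos'])/.15
    rv=None
    if yaw is not None:
        G=R.from_matrix(np.array([[np.cos(yaw),np.sin(yaw),0],[np.sin(yaw),-np.cos(yaw),0],[0,0,-1]]).T.T)
        rv=(T.inv()*G).as_rotvec()/2
    return sl.round(4),rv
E
python3 - <<'E'
from h import *
for c in('scene','side','wrist'):
    m=save(c,c+'0'); print(c,{k:np.round(v,3).tolist() if not isinstance(v,str) else v for k,v in m.items()})
a=[cv2.imread(f'pics/{c}0.png') for c in('scene','side')]
s=monitor.state(); print(s)
E
```

```text
scene {'mtx': [[372.749, 0.0, 249.839], [0.0, 372.749, 191.512], [0.0, 0.0, 1.0]], 'eye': [0.108, -0.157, 0.767], 'rotation': [0.335, -0.149, -0.395, 0.842]}
side {'mtx': [[393.023, 0.0, 256.434], [0.0, 393.023, 187.524], [0.0, 0.0, 1.0]], 'eye': [0.558, 0.902, 0.671], 'rotation': [0.007, 0.444, 0.896, 0.004]}
wrist {'mtx': [[298.254, 0.0, 258.672], [0.0, 298.254, 190.569], [0.0, 0.0, 1.0]], 'eye': [0.31, -0.487, 0.373], 'rotation': [-0.112, 0.071, -0.525, 0.841]}
{'time_s': 0.15, 'joint_pos': array([ 1.07631022,  0.7069328 , -0.02758316,  1.48487234,  0.02203096,
        0.9509359 , -0.07548767]), 'dq': array([-0.0006064 , -0.00082303,  0.00093952, -0.00299533,  0.00156117,
       -0.00071594, -0.00261363]), 'joint_torque': array([ 1.26672952e-03, -8.83303142e+01,  1.23478062e+00, -2.36187673e+01,
        1.68512191e-02,  5.46806943e-03,  1.61739968e-04]), 'ee_pos': array([ 0.2514382 , -0.51688668,  0.23095536]), 'orientation': array([ 9.74482002e-01,  2.24465251e-01, -1.29029915e-04, -4.02728975e-04]), 'force': array([ 0.13437984, -0.35379772,  0.12741018]), 'ft_torque': array([-0.02705707,  0.0475538 ,  0.02798833]), 'gripper_force': 0.0, 'grip_width': 0.0856019166491287}
```

View pics/scene0.png

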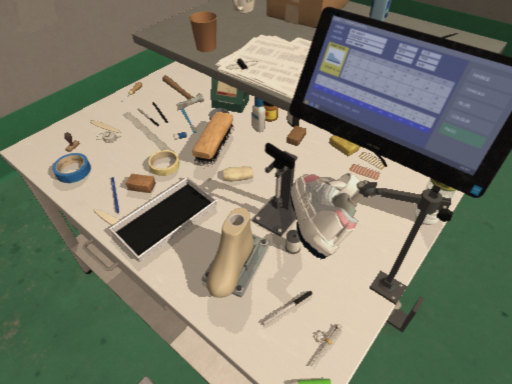

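View pics/side0.png

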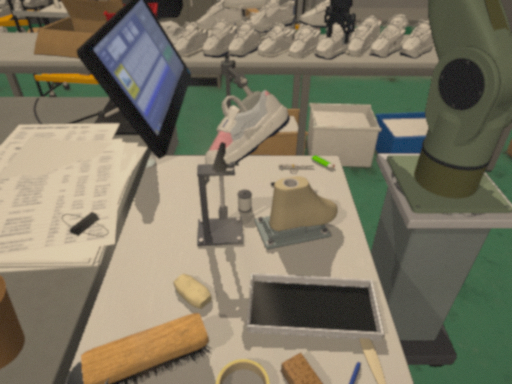

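The scene picture shows the form at about (235,250), the hanger at (280,190), the tray at (165,215) and the spool at (293,242). The side picture has the form at (292,205), the hanger at (215,195) and the tray at (315,305). I'll enlarge both.

Run:
```python
import cv2
def crop(n,x0,y0,x1,y1,f,o):
    i=cv2.imread(f'pics/{n}.png')[y0:y1,x0:x1]; i=cv2.resize(i,None,fx=f,fy=f,interpolation=cv2.INTER_CUBIC)
    for x in range((x0+19)//20*20,x1,20): cv2.putText(i,str(x),(int((x-x0+.5)*f),8),0,.3,(0,0,255)); cv2.line(i,(int((x-x0+.5)*f),10),(int((x-x0+.5)*f),18),(0,0,255))
    for y in range((y0+19)//20*20,y1,20): cv2.putText(i,str(y),(0,int((y-y0+.5)*f)),0,.3,(0,0,255)); cv2.line(i,(20,int((y-y0+.5)*f)),(28,int((y-y0+.5)*f)),(0,0,255))
    cv2.imwrite(f'pics/{o}.png',i)
crop('scene0',100,135,312,300,3.7,'c1')
crop('side0',190,135,390,285,4,'c2')
```

```text
(no output)
```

View pics/c1.png

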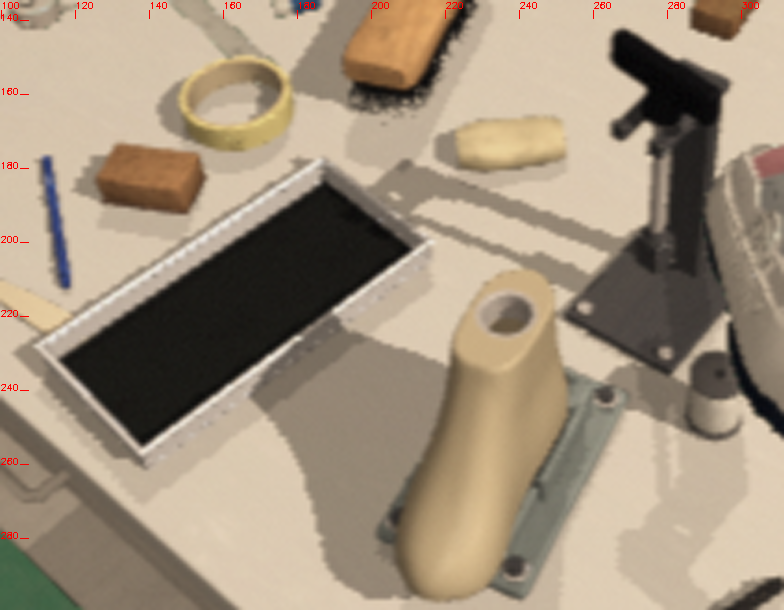

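View pics/c2.png

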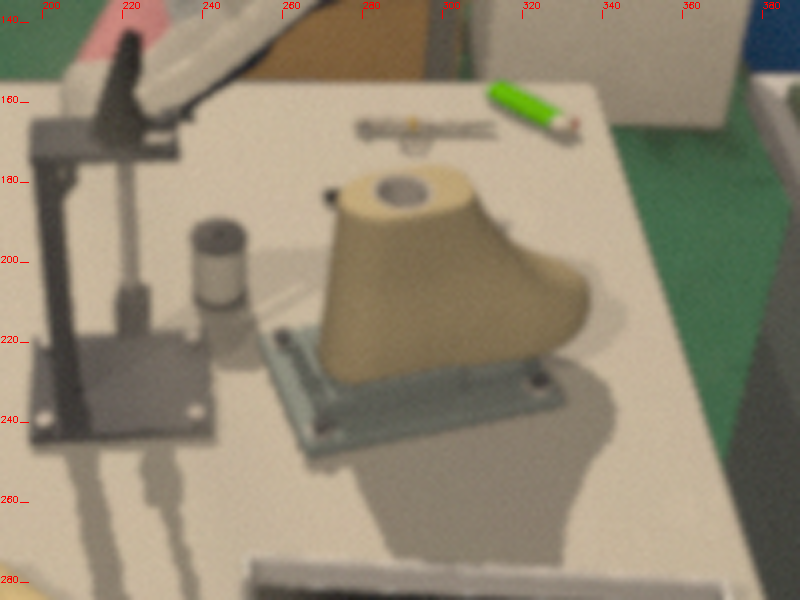

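Enlarged: the form's mouth is at (236.5,219) in scene and (290,182) in side. The key's handle is at about (280,153) in scene and (220,155) in side, with the prongs opening towards the robot. I'll compute the poses.

Run:
```python
from h import *
A=load('scene0');B=load('side0')
c1=lambda x,y:(100+x/3.7-.5,135+y/3.7-.5); c2=lambda x,y:(190+x/4-.5,135+y/4-.5)
def show(n,z,c,M,pts):
    print(n,[onz(M,*c(*p),z)[:2].round(4).tolist() for p in pts])
show('mouth A',.146,c1,A,[(507,313)]); show('mouth B',.146,c2,B,[(403,192)])
show('tray rim A L,T,R,B',.022,c1,A,[(36,346),(322,160),(432,243),(143,455)])
show('hanger foot A L,B,R',.006,c1,A,[(565,315),(672,372),(732,300)])
show('hanger foot B L,R(near)',.006,c2,B,[(30,440),(212,440)])
show('stand A L,B,R',.01,c1,A,[(380,535),(524,592),(627,393)])
show('stand B near,right,left',.01,c2,B,[(306,450),(565,400),(260,335)])
show('toe A',.04,c1,A,[(440,600)])
show('handle top A ends',.232,c1,A,[(628,38),(706,82)])
show('handle B bottom near,top far',.232,c2,B,[(131,34),(116,110)])
show('fork tips A',.192,c1,A,[(622,130),(655,150)])
show('fork B left, right end',.19,c2,B,[(30,120),(190,118),(178,158)])
s=monitor.state();print(R.from_quat(s['orientation']).as_matrix().round(3))
W=load('wrist0');print(rot(W).round(3), W['eye']-s['ee_pos'])
```

```text
mouth A [[0.4669, 0.1935]]
mouth B [[0.4679, 0.195]]
tray rim A L,T,R,B [[0.313, 0.4929], [0.5612, 0.4731], [0.5528, 0.3485], [0.3042, 0.3663]]
hanger foot A L,B,R [[0.5724, 0.2396], [0.5805, 0.1516], [0.6582, 0.1566]]
hanger foot B L,R(near) [[0.6823, 0.2495], [0.5759, 0.25]]
stand A L,B,R [[0.3641, 0.2147], [0.3918, 0.1211], [0.545, 0.1629]]
stand B near,right,left [[0.5213, 0.2622], [0.3643, 0.2215], [0.547, 0.1625]]
toe A [[0.3462, 0.1439]]
handle top A ends [[0.622, 0.2288], [0.6193, 0.1693]]
handle B bottom near,top far [[0.618, 0.1675], [0.6214, 0.2416]]
fork tips A [[0.5903, 0.2074], [0.5892, 0.1816]]
fork B left, right end [[0.6737, 0.1882], [0.5866, 0.1862], [0.5919, 0.224]]
[[ 0.899  0.437 -0.   ]
 [ 0.437 -0.899  0.001]
 [-0.    -0.001 -1.   ]]
[[ 0.438  0.867  0.236]
 [-0.899  0.423  0.114]
 [-0.001 -0.262  0.965]] [0.05889202 0.02995963 0.14185463]
```

Run:
```python
from h import *
A=load('scene0');B=load('side0')
def tri(a,b):
    d=ray(A,*a);d/=np.linalg.norm(d);e=ray(B,*b);e/=np.linalg.norm(e)
    n=np.linalg.lstsq(np.c_[d,-e],np.array(B['eye'])-A['eye'],rcond=None)[0]
    p=A['eye']+d*n[0];q=B['eye']+e*n[1];print(p.round(3),q.round(3))
for a,b in [((330,250),(284,115)),((330,250),(225,160)),((298,185),(213,160)),((350,240),(284,115)),((302,190),(245,100)),((236.5,219.1),(290.4,182.3))]: tri(a,b)
for p in [(325,250),(300,210),(350,240)]: print(p,[onz(A,*p,z)[:2].round(3).tolist() for z in(0,.1,.2,.25)])
for p in [(284,115),(213,160)]: print(p,[onz(B,*p,z)[:2].round(3).tolist() for z in(0,.1,.2,.3)])
```

```text
[ 0.481 -0.018  0.213] [ 0.471 -0.014  0.207]
[0.585 0.02  0.058] [0.626 0.007 0.083]
[0.624 0.145 0.156] [0.644 0.139 0.169]
[ 0.51  -0.038  0.229] [ 0.47  -0.021  0.203]
[0.531 0.081 0.26 ] [0.569 0.069 0.287]
[0.467 0.194 0.145] [0.467 0.194 0.146]
(325, 250) [[0.616, 0.044], [0.55, 0.018], [0.484, -0.008], [0.45, -0.021]]
(300, 210) [[0.683, 0.165], [0.608, 0.123], [0.533, 0.081], [0.495, 0.06]]
(350, 240) [[0.681, 0.012], [0.606, -0.01], [0.532, -0.032], [0.494, -0.043]]
(284, 115) [[0.432, -0.423], [0.451, -0.226], [0.469, -0.028], [0.488, 0.17]]
(213, 160) [[0.673, -0.119], [0.656, 0.033], [0.638, 0.186], [0.621, 0.338]]
```

Call:
step_arm(
  slide=[
    [0.95,-0.89,-1],
    [0.95,-0.89,-1],
    [0.95,-0.89,-1],
    [0.95,-0.89,-1],
    [0.95,-0.89,-1],
    [0.95,-0.89,-1],
    [0.95,-0.89,-1],
  ],
  rot=[
    [0,0,0],
    [0,0,0],
    [0,0,0],
    [0,0,0],
    [0,0,0],
    [0,0,0],
    [0,0,0],
  ],
  grip=[-1,-1,-1,-1,-1,-1,-1],
)

```text
time_s: 0.73
ee_pos: [0.3241, -0.3308, 0.3852]
orientation: [0.974, 0.227, 0.002, 0.002]
force: [0.4, -0.0, 1.2]
grip_width: 0.0852
gripper_force: 0.0
```

Call:
step_arm(
  slide=[
    [0.95,-0.89,-0.25],
    [0.95,-0.89,-0.25],
    [0.95,-0.89,-0.25],
    [0.95,-0.89,-0.25],
    [0.95,-0.89,-0.25],
    [0.95,-0.89,-0.25],
  ],
  rot=[
    [0,0,0],
    [0,0,0],
    [0,0,0],
    [0,0,0],
    [0,0,0],
    [0,0,0],
  ],
  grip=[-1,-1,-1,-1,-1,-1],
)

```text
time_s: 1.23
ee_pos: [0.393, -0.1471, 0.4197]
orientation: [0.974, 0.228, 0.001, -0.001]
force: [-1.1, 0.3, -1.3]
grip_width: 0.0855
gripper_force: 0.0
```

Call:
step_arm(
  slide=[
    [0.95,-0.89,0],
    [0.95,-0.89,0],
    [0.95,-0.89,0],
    [0.95,-0.89,0],
    [0.95,-0.89,0],
    [0.95,-0.89,0],
  ],
  rot=[
    [0,0,0],
    [0,0,0],
    [0,0,0],
    [0,0,0],
    [0,0,0],
    [0,0,0],
  ],
  grip=[-1,-1,-1,-1,-1,-1],
)

```text
time_s: 1.73
ee_pos: [0.4617, 0.0353, 0.4181]
orientation: [0.974, 0.228, -0.0, -0.001]
force: [0.1, 0.3, -0.4]
grip_width: 0.0854
gripper_force: 0.0
```

Call:
step_arm(
  slide=[
    [0.95,-0.89,0],
    [0.95,-0.89,0],
    [0.95,-0.89,0],
    [0.95,-0.89,0],
    [0.95,-0.89,0],
    [0.95,-0.89,0.3],
    [0.95,-0.89,0.6],
    [0.95,-0.89,0.6],
    [0.95,-0.89,0.6],
    [0.95,-0.89,0.6],
    [0.95,-0.89,0.6],
  ],
  rot=[
    [0,0,-0.06],
    [0,0,-0.12],
    [0,0,-0.18],
    [0,0,-0.24],
    [0,0,-0.3],
    [0,0,-0.36],
    [0,0,-0.42],
    [0,0,-0.48],
    [0,0,-0.535],
    [0,0,-0.535],
    [0,0,-0.535],
  ],
  grip=[-1,-1,-1,-1,-1,-1,-1,-1,-1,-1,-1],
)

```text
time_s: 2.65
ee_pos: [0.5307, 0.2122, 0.3289]
orientation: [0.725, 0.689, 0.0, -0.0]
force: [0.7, -0.4, 0.1]
grip_width: 0.0852
gripper_force: 0.0
```

Run:
```python
from h import *
vision.grab_frame('wrist')
s=monitor.state();print(s['ee_pos'],s['joint_pos'].round(2))
save('wrist','w1'); i=cv2.imread('pics/w1.png'); cv2.imwrite('pics/w1b.png',cv2.resize(i,None,fx=1.5,fy=1.5,interpolation=cv2.INTER_CUBIC))
```

```text
[0.53070445 0.21233426 0.3290601 ] [-0.22  0.63 -0.45  1.31  0.27  1.26 -0.73]
```

View pics/w1b.png

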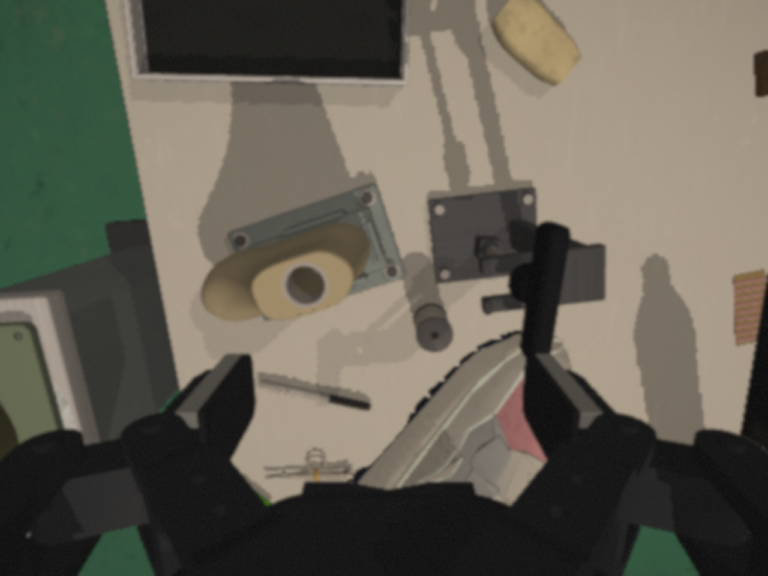

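The wrist view, in half-enlarged pixels: the mouth is at (305,285). The handle top runs from (552,228) to (541,352), the fork prong tips are at (480,265) and (485,305), and the shoe lies behind the handle at lower right.

Run:
```python
from h import *
W=load('w1')
def show(n,z,pts): print(n,[onz(W,*((np.array(p)+.5)/1.5-.5),z)[:2].round(4).tolist() for p in pts])
show('mouth',.146,[(305,285)])
show('handle top ends, corners',.232,[(552,226),(540,353),(537,226),(567,226),(525,352),(555,352)])
show('foot',.006,[(429,196),(535,188),(437,283)])
show('prong tips upper,lower; post TR, BR',.192,[(480,265),(485,305),(605,244),(605,301)])
show('tray bottom rim',.022,[(137,75),(405,81)])
show('stand',.01,[(229,233),(373,179),(404,273)])
show('top of form ends',.146,[(252,300),(355,262)])
show('spool top',.05,[(434,335)])
```

```text
mouth [[0.4664, 0.1957]]
handle top ends, corners [[0.6192, 0.2436], [0.6155, 0.1705], [0.6112, 0.244], [0.6272, 0.2432], [0.6068, 0.1715], [0.6241, 0.1706]]
foot [[0.5733, 0.2469], [0.6811, 0.2494], [0.5794, 0.1547]]
prong tips upper,lower; post TR, BR [[0.5887, 0.215], [0.592, 0.1881], [0.6673, 0.2245], [0.6701, 0.1868]]
tray bottom rim [[0.3061, 0.3715], [0.5527, 0.3537]]
stand [[0.3654, 0.2203], [0.5174, 0.2668], [0.5443, 0.1685]]
top of form ends [[0.4251, 0.1861], [0.5052, 0.2114]]
spool top [[0.5708, 0.1126]]
```

Call:
step_arm(
  slide=[
    [-0.032,0.29,0],
    [-0.032,0.585,0],
    [-0.032,0.585,0.2],
    [-0.032,0.585,0.45],
    [-0.032,0.585,0.6],
    [-0.032,0.585,0.7],
    [-0.032,0.585,0.8],
    [-0.032,0.585,0.8],
    [-0.032,0.585,0.8],
  ],
  rot=[
    [0,0,0],
    [0,0,0],
    [0,0,0],
    [0,0,0],
    [0,0,0],
    [0,0,0],
    [0,0,0],
    [0,0,0],
    [0,0,0],
  ],
  grip=[-1,-1,-1,-1,-1,-1,-1,-1,-1],
  newtons=40,
)

```text
time_s: 3.5
ee_pos: [0.6179, 0.2035, 0.2091]
orientation: [0.724, 0.689, -0.0, -0.0]
force: [-0.3, 0.2, 1.0]
grip_width: 0.0854
gripper_force: 0.0
```

Call:
step_arm(
  slide=[
    [0,0,0],
    [0,0,0],
    [0,0,0],
    [0,0,0],
    [0,0,0],
    [0,0,0],
    [0,0,0],
    [0,0,0],
    [0,0,0],
    [0,0,0],
    [0,0,0],
    [0,0,0],
  ],
  rot=[
    [0,0,0],
    [0,0,0],
    [0,0,0],
    [0,0,0],
    [0,0,0],
    [0,0,0],
    [0,0,0],
    [0,0,0],
    [0,0,0],
    [0,0,0],
    [0,0,0],
    [0,0,0],
  ],
  grip=[0.3,0.5,0.6,0.65,0.7,0.75,0.8,0.8,0.9,1,1,1],
  newtons=40,
)

```text
time_s: 4.5
ee_pos: [0.6181, 0.2035, 0.2091]
orientation: [0.724, 0.69, 0.0, 0.0]
force: [-0.1, -0.3, 5.8]
grip_width: 0.0131
gripper_force: 43.6
```

Call:
step_arm(
  slide=[
    [0,0,-0.04],
    [0,0,-0.08],
    [0,0,-0.08],
    [-0.007,-0.1,-0.08],
    [-0.014,-0.2,-0.08],
    [-0.021,-0.3,-0.08],
    [-0.027,-0.4,-0.08],
    [-0.027,-0.4,-0.3],
    [-0.027,-0.4,-0.55],
    [-0.027,-0.4,-0.8],
    [-0.027,-0.4,-0.8],
    [-0.027,-0.4,-0.8],
  ],
  rot=[
    [0,0,0],
    [0,0,0],
    [0,0,0],
    [0,0,0],
    [0,0,0],
    [0,0,0],
    [0,0,0],
    [0,0,0],
    [0,0,0],
    [0,0,0],
    [0,0,0],
    [0,0,0],
  ],
  grip=[1,1,1,1,1,1,1,1,1,1,1,1],
)

```text
time_s: 5.5
ee_pos: [0.5581, 0.2026, 0.3303]
orientation: [0.724, 0.69, 0.001, 0.0]
force: [-0.1, 0.1, -2.8]
grip_width: 0.013
gripper_force: 42.6
```

Run:
```python
from h import *
vision.grab_frame('wrist')
s=monitor.state();print(s['ee_pos'],s['force'],s['grip_width'])
save('wrist','w2');save('scene','s2');save('side','d2')
a=cv2.imread('pics/w2.png')[90:384,130:420];b=cv2.imread('pics/s2.png')[90:290,190:340];c=cv2.imread('pics/d2.png')[60:260,180:340]
f=lambda i,k:cv2.resize(i,None,fx=k,fy=k,interpolation=cv2.INTER_CUBIC)
# wrist crop *1.5 (435x441), scene*2? side*2
o=np.zeros((600,800,3),np.uint8)
x=f(a,1.5);o[:x.shape[0],:x.shape[1]]=x
x=f(b,1.5);o[:300,440:440+x.shape[1]]=x
x=f(c,1.5);o[300:600,440:440+x.shape[1]]=x
cv2.imwrite('pics/m2.png',o)
```

```text
[0.55768354 0.20227315 0.32870454] [ 0.35553685 -0.92098853 -2.49411126] 0.013324839878349662
```

View pics/m2.png

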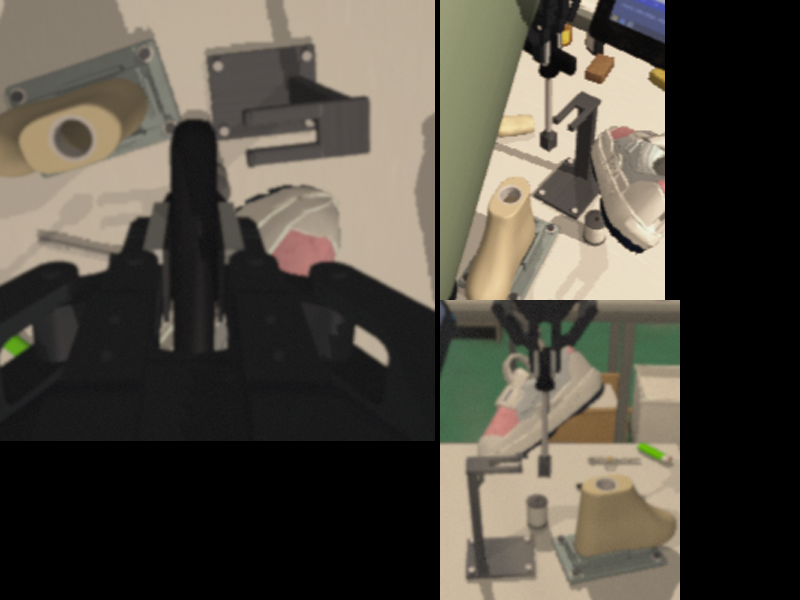

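The composite shows the key out of the fork and upright. Its socket is at scene (262,184), and the shoe behind is clear of it. Now I'll move it over the mouth and turn it to match the stem's square.

Call:
step_arm(
  slide=[
    [-0.02,-0.15,-0.03],
    [-0.04,-0.3,-0.03],
    [-0.06,-0.45,-0.03],
    [-0.08,-0.6,-0.03],
    [-0.08,-0.6,-0.03],
    [-0.08,-0.6,-0.03],
    [-0.08,-0.6,-0.03],
    [-0.08,-0.6,-0.03],
    [-0.08,-0.6,-0.03],
  ],
  rot=[
    [0,0,0.06],
    [0,0,0.12],
    [0,0,0.18],
    [0,0,0.24],
    [0,0,0.3],
    [0,0,0.36],
    [0,0,0.402],
    [0,0,0.402],
    [0,0,0.402],
  ],
  grip=[1,1,1,1,1,1,1,1,1],
)

```text
time_s: 6.45
ee_pos: [0.4672, 0.1947, 0.3328]
orientation: [0.936, 0.353, -0.0, 0.0]
force: [-0.4, 0.2, -2.3]
grip_width: 0.0129
gripper_force: 42.5
```

Run:
```python
from h import *
vision.grab_frame('wrist')
s=monitor.state();print(s['ee_pos'],s['orientation'])
save('scene','s3');save('side','d3')
f=lambda i,k:cv2.resize(i,None,fx=k,fy=k,interpolation=cv2.INTER_CUBIC)
A=load('s3');B=load('d3')
pa=proj(A,[.467,.195,.17]);pb=proj(B,[.467,.195,.17]);print(pa,pb)
o=np.zeros((600,800,3),np.uint8)
x0,y0=[int(v) for v in pa];x1,y1=[int(v) for v in pb];print(x0,y0,x1,y1)
a=cv2.imread('pics/s3.png')[y0-75:y0+45,x0-40:x0+40];b=cv2.imread('pics/d3.png')[y1-75:y1+45,x1-40:x1+40]
for k,im in((0,f(a,5)),(400,f(b,5))): o[:im.shape[0],k:k+im.shape[1]]=im
cv2.imwrite('pics/m3.png',o)
```

```text
[0.4672385  0.19465288 0.33287787] [ 9.35504177e-01  3.53315380e-01 -4.20212658e-04 -2.35921516e-05]
[235.57732147 211.48140746] [291.31022904 173.76391506]
235 211 291 173
```

View pics/m3.png

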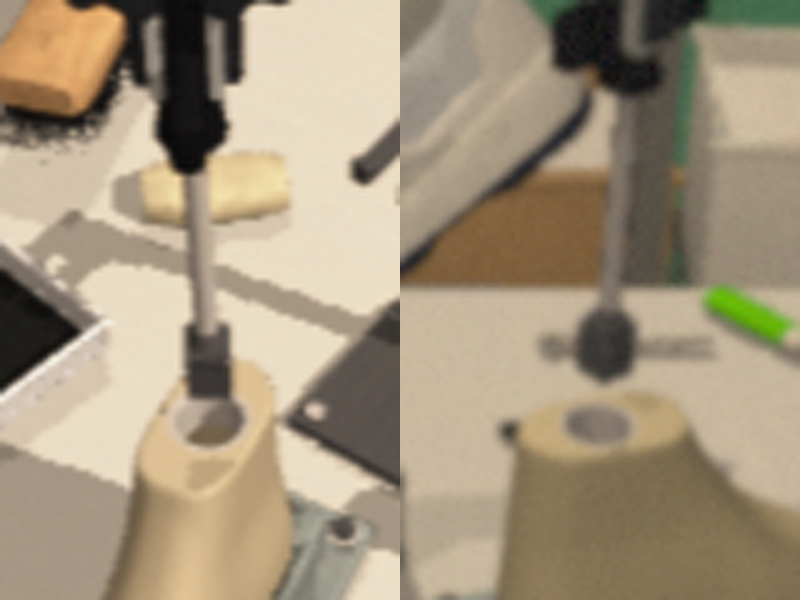

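Crop: scene has the shaft from (197,180) to (206,320), the socket centre at x≈208.5, and the mouth at (208,420). Side has the shaft from (621,110) to (608,305), the socket at (605,345), and the mouth at (599,425).

Run:
```python
from h import *
from scipy.optimize import least_squares
A=load('s3');B=load('d3')
ca=lambda x,y:((x+.5)/5-.5+195,(y+.5)/5-.5+136); cb=lambda x,y:((x-400+.5)/5-.5+251,(y+.5)/5-.5+98)
# row-wise shaft centroid (brightness edges) in scene from the image
ob=[(A,ca(*p)) for p in[(197,190),(201,250),(206,320),(208.5,360)]]+[(B,cb(*p)) for p in[(621,110),(615,200),(608,300),(605,345)]]
def res(q):
    r=[]
    for M,(u,v) in ob:
        lo,hi=.12,.36
        z=np.linspace(lo,hi,481); P=np.array([proj(M,[q[0]+q[2]*(k-.173),q[1]+q[3]*(k-.173),k]) for k in z])
        r.append(np.interp(v,P[::-1,1],P[::-1,0])-u)
    return r
s=least_squares(res,[.467,.195,0,0],x_scale=[1e-3,1e-3,.01,.01],diff_step=1e-3);print(s.x.round(4),np.round(s.fun,2))
for fix in [0]:
    s2=least_squares(lambda q:res([q[0],q[1],0,0]),[.467,.195],diff_step=1e-3);print('vertical',s2.x.round(4),np.round(s2.fun,2))
def m2(q):
    return np.r_[proj(A,[q[0],q[1],.146])-ca(208,420),proj(B,[q[0],q[1],.146])-cb(599,425)]
s3=least_squares(m2,[.467,.195]);print('mouth',s3.x.round(4),s3.fun.round(2))
```

```text
[0.4671 0.1922 0.0081 0.013 ] [-0.    0.02 -0.03  0.02  0.01 -0.02  0.01 -0.  ]
vertical [0.4677 0.1931] [ 0.09  0.05 -0.07 -0.07  0.2   0.03 -0.08 -0.17]
mouth [0.4666 0.1939] [ 0.09 -0.52  0.39 -0.38]
```

Call:
step_arm(
  slide=[
    [0.002,-0.01,0.08],
    [0.002,-0.01,0.14],
    [0.002,-0.01,0.18],
    [0.002,-0.01,0.2],
    [0.002,-0.01,0.22],
    [0.002,-0.01,0.22],
    [0.002,-0.01,0.22],
  ],
  rot=[
    [0,0,0],
    [0,0,0],
    [0,0,0],
    [0,0,0],
    [0,0,0],
    [0,0,0],
    [0,0,0],
  ],
  grip=[1,1,1,1,1,1,1],
)

```text
time_s: 7.18
ee_pos: [0.4667, 0.196, 0.3005]
orientation: [0.936, 0.352, 0.0, -0.0]
force: [0.4, -0.1, -1.6]
grip_width: 0.0129
gripper_force: 42.4
```

Call:
step_arm(
  slide=[
    [0,0,0.03],
    [0,0,0.06],
    [0,0,0.09],
    [0,0,0.12],
    [0,0,0.12],
  ],
  rot=[
    [0,0,0],
    [0,0,0],
    [0,0,0],
    [0,0,0],
    [0,0,0],
  ],
  grip=[1,1,1,1,1],
)

```text
time_s: 7.6
ee_pos: [0.4663, 0.1959, 0.2814]
orientation: [0.936, 0.352, -0.001, 0.0]
force: [-0.6, -0.1, -3.0]
grip_width: 0.0131
gripper_force: 42.4
```

Call:
step_arm(
  slide=[
    [0,0,0.06],
    [0,0,0.12],
    [0,0,0.18],
    [0,0,0.24],
    [0,0,0.3],
    [0,0,0.36],
    [0,0,0.36],
  ],
  rot=[
    [0,0,0],
    [0,0,0],
    [0,0,0],
    [0,0,0],
    [0,0,0],
    [0,0,0],
    [0,0,0],
  ],
  grip=[1,1,1,1,1,1,1],
)

```text
time_s: 8.18
ee_pos: [0.4661, 0.1958, 0.2271]
orientation: [0.936, 0.352, -0.001, 0.0]
force: [-0.1, 0.3, -3.1]
grip_width: 0.0129
gripper_force: 42.4
```

Call:
step_arm(
  slide=[
    [0,0,0.02],
    [0,0,0.04],
    [0,0,0.06],
    [0,0,0.08],
    [0,0,0.08],
  ],
  rot=[
    [0,0,0],
    [0,0,0],
    [0,0,0],
    [0,0,0],
    [0,0,0],
  ],
  grip=[1,1,1,1,1],
)

```text
time_s: 8.6
ee_pos: [0.4666, 0.1961, 0.216]
orientation: [0.936, 0.352, 0.0, -0.0]
force: [1.8, 0.4, -4.2]
grip_width: 0.0133
gripper_force: 42.4
```

Call:
step_arm(
  slide=[
    [0,0,0.02],
    [0,0,0.04],
    [0,0,0.055],
    [0,0,0.055],
    [0,0,0.055],
  ],
  rot=[
    [0,0,0],
    [0,0,0],
    [0,0,0],
    [0,0,0],
    [0,0,0],
  ],
  grip=[1,1,1,1,1],
)

```text
time_s: 9.02
ee_pos: [0.4666, 0.196, 0.208]
orientation: [0.936, 0.352, -0.0, -0.0]
force: [2.0, 1.6, -2.7]
grip_width: 0.0131
gripper_force: 42.3
```

Run:
```python
from h import *
s=monitor.state();print(s['ee_pos'],s['force'],s['ft_torque'],s['grip_width'],s['joint_pos'].round(2))
```

```text
[0.46658713 0.1959845  0.20796425] [ 2.0332043   1.64104496 -2.6978384 ] [ 0.42777103 -0.55515882  0.05244742] 0.01307866769199079 [-0.34  0.64 -0.21  1.76  0.19  0.76 -1.5 ]
```

Call:
step_arm(
  slide=[
    [0,0,0],
    [0,0,0],
    [-0.002,0,0],
    [-0.002,0,0],
    [-0.003,0,0],
    [-0.003,0,0],
    [-0.003,0,0],
  ],
  rot=[
    [0,0,-0.05],
    [0,0,-0.1],
    [0,0,-0.15],
    [0,0,-0.2],
    [0,0,-0.25],
    [0,0,-0.3],
    [0,0,-0.3],
  ],
  grip=[1,1,1,1,1,1,1],
  newtons=60,
)

```text
time_s: 9.6
ee_pos: [0.4662, 0.1958, 0.2082]
orientation: [0.789, 0.615, 0.0, -0.0]
force: [0.5, 2.4, -0.3]
grip_width: 0.0125
gripper_force: 63.4
```

Run:
```python
from h import *
s=monitor.state();q=s['orientation'];print(s['ee_pos'],s['force'],s['ft_torque'],2*np.arctan2(q[1],q[0]))
```

```text
[0.46622462 0.1958396  0.20815616] [ 0.48994407  2.37565298 -0.29620012] [ 0.97968082 -0.06482476 -0.05945367] 1.3236345652783688
```

Call:
step_arm(
  slide=[
    [0,0,0],
    [0,0,0],
    [-0.002,0.002,0],
    [-0.002,0.002,0],
    [-0.003,0.003,0],
    [-0.003,0.003,0],
    [-0.003,0.003,0],
  ],
  rot=[
    [0,0,-0.05],
    [0,0,-0.1],
    [0,0,-0.15],
    [0,0,-0.2],
    [0,0,-0.25],
    [0,0,-0.3],
    [0,0,-0.3],
  ],
  grip=[1,1,1,1,1,1,1],
)

```text
time_s: 10.18
ee_pos: [0.4662, 0.1953, 0.2081]
orientation: [0.573, 0.819, -0.0, -0.0]
force: [-2.4, 3.0, 2.5]
grip_width: 0.0129
gripper_force: 63.9
```

Run:
```python
from h import *
s=monitor.state();q=s['orientation'];print(s['ee_pos'],s['force'],s['ft_torque'],2*np.arctan2(q[1],q[0]))
```

```text
[0.46621073 0.19527377 0.20811535] [-2.37176973  2.96669428  2.53402847] [ 0.91024939  1.01700985 -0.08355235] 1.920503520746078
```

Call:
step_arm(
  slide=[
    [0,0,0],
    [0,0,0],
    [0,0,0],
  ],
  rot=[
    [0,0,-0.03],
    [0,0,-0.06],
    [0,0,-0.06],
  ],
  grip=[1,1,1],
)

```text
time_s: 10.43
ee_pos: [0.4662, 0.1952, 0.2081]
orientation: [0.525, 0.851, -0.0, -0.0]
force: [-3.5, 1.9, 4.2]
grip_width: 0.013
gripper_force: 63.9
```

Run:
```python
from h import *
s=monitor.state();q=s['orientation'];print(s['ee_pos'],s['force'],s['ft_torque'],2*np.arctan2(q[1],q[0]))
```

```text
[0.46619599 0.19522616 0.20808759] [-3.54123592  1.8906974   4.19191809] [ 0.83883782  1.17728658 -0.06701354] 2.03623438493785
```

Call:
step_arm(
  slide=[
    [0,0,0],
    [0,0,0],
    [0,0,0],
  ],
  rot=[
    [0,0,-0.03],
    [0,0,-0.05],
    [0,0,-0.05],
  ],
  grip=[1,1,1],
)

```text
time_s: 10.68
ee_pos: [0.4662, 0.1952, 0.2081]
orientation: [0.482, 0.876, -0.0, -0.0]
force: [-2.9, 1.1, 3.5]
grip_width: 0.013
gripper_force: 64.0
```

Run:
```python
from h import *
s=monitor.state();q=s['orientation'];print(s['ee_pos'],s['force'],s['ft_torque'],2*np.arctan2(q[1],q[0]))
```

```text
[0.46624384 0.19519157 0.20810029] [-2.87644082  1.0929275   3.53993518] [ 0.71780073  1.26315037 -0.11537528] 2.135111236298973
```

Call:
step_arm(
  slide=[
    [0,0,0],
    [0,0,0],
    [0,0,0],
  ],
  rot=[
    [0,0,-0.03],
    [0,0,-0.05],
    [0,0,-0.05],
  ],
  grip=[1,1,1],
)

```text
time_s: 10.93
ee_pos: [0.4663, 0.1951, 0.208]
orientation: [0.438, 0.899, -0.0, -0.0]
force: [-3.6, 1.8, 4.1]
grip_width: 0.0129
gripper_force: 63.9
```

Run:
```python
from h import *
s=monitor.state();q=s['orientation'];print(s['ee_pos'],s['force'],s['ft_torque'],2*np.arctan2(q[1],q[0]))
save('scene','s4');save('side','d4')
f=lambda i,k:cv2.resize(i,None,fx=k,fy=k,interpolation=cv2.INTER_CUBIC)
o=np.zeros((480,800,3),np.uint8)
a=cv2.imread('pics/s4.png')[125:245,185:285];b=cv2.imread('pics/d4.png')[85:205,240:340]
o[:,:400]=f(a,4);o[:,400:]=f(b,4);cv2.imwrite('pics/m4.png',o)
```

```text
[0.46628279 0.19511448 0.20804509] [-3.55420029  1.83473161  4.10544154] [ 0.61064764  1.39343144 -0.23882387] 2.235358237500606
```

View pics/m4.png

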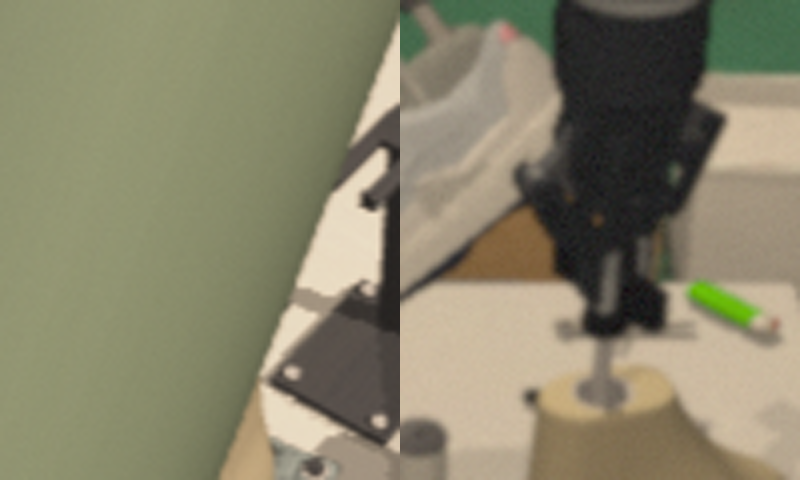

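Side view: the key sits well down in the mouth, with its shaft at (602,365) and the hub just above. The torque is rising now, so I'll push a little further to confirm the stop.

Call:
step_arm(
  slide=[
    [0,0,0],
    [0,0,0],
    [0,0,0],
  ],
  rot=[
    [0,0,-0.03],
    [0,0,-0.05],
    [0,0,-0.05],
  ],
  grip=[1,1,1],
)

```text
time_s: 11.28
ee_pos: [0.4665, 0.195, 0.208]
orientation: [0.391, 0.92, -0.0, -0.0]
force: [-2.4, 0.4, 1.7]
grip_width: 0.0127
gripper_force: 63.8
```

Run:
```python
from h import *
s=monitor.state();q=s['orientation'];print(s['ee_pos'],s['force'],s['ft_torque'],2*np.arctan2(q[1],q[0]))
```

```text
[0.46653234 0.19499004 0.20800788] [-2.38895264  0.40516515  1.71331967] [ 0.33738597  1.0959006  -0.22188567] 2.337120249944747
```

Call:
step_arm(
  slide=[
    [0,0,0],
    [0,0,0],
    [0,0,0],
    [0,0,0],
    [0,0,0],
  ],
  rot=[
    [0,0,0],
    [0,0,0],
    [0,0,-0.03],
    [0,0,-0.05],
    [0,0,-0.05],
  ],
  grip=[1,1,1,1,1],
  newtons=110,
)

```text
time_s: 11.7
ee_pos: [0.4666, 0.195, 0.2081]
orientation: [0.344, 0.939, -0.0, -0.0]
force: [-2.4, 0.9, 4.3]
grip_width: 0.0117
gripper_force: 107.9
```

Run:
```python
from h import *
s=monitor.state();q=s['orientation'];print(s['ee_pos'],s['force'],s['ft_torque'],2*np.arctan2(q[1],q[0]),s['grip_width'])
```

```text
[0.46655425 0.19502481 0.20806302] [-2.43366874  0.8608099   4.30744735] [ 0.14898641  1.2640336  -0.24707292] 2.4385785756374085 0.011704304112936948
```

Run:
```python
from h import *
m=save('wrist','w5');save('side','d5')
f=lambda i,k:cv2.resize(i,None,fx=k,fy=k,interpolation=cv2.INTER_CUBIC)
a=cv2.imread('pics/w2.png')[130:384,190:320];b=cv2.imread('pics/w5.png')[130:384,150:370]
o=np.zeros((508,720,3),np.uint8);o[:,:260]=f(a,2);o[:,270:710]=f(b,2)
cv2.imwrite('pics/m5.png',np.clip(o*1.6,0,255).astype(np.uint8))
```

```text
(no output)
```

View pics/m5.png

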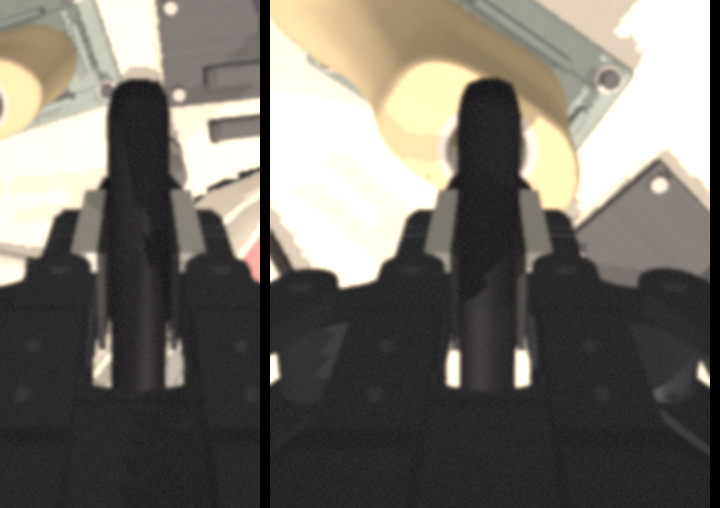

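The wrist view shows the handle still aligned with the pads, at (490,80)-(487,390), so it has not slipped in the grip. Now I'll check the hub height and whether the form has turned.

Run:
```python
from h import *
B=load('d5')
v=85+330/4
for z in(.18,.185,.19,.195,.2,.205,.21): print(z,proj(B,[.4665,.195,z]).round(1),end=' ')
print(v)
W=load('w5')
g=lambda x,y:((x-270+.5)/2-.5+150,(y+.5)/2-.5+130)
print('stand hole/corner',onz(W,*g(609,79),.01),onz(W,*g(636,68),.01),onz(W,*g(560,6),.01),'foot screw',onz(W,*g(660,185),.006), onz(W,*g(663,152),.006))
f=lambda n:cv2.cvtColor(cv2.imread(f'pics/{n}.png'),cv2.COLOR_BGR2GRAY).astype(float)
# form shift d2->d5 (lower form region)
d=lambda n:f(n)[195:235,262:345]
for n in('d3','d4','d5'): print(n,cv2.phaseCorrelate(d('side0'),d(n)),abs(d('side0')-d(n)).mean())
f=lambda i,k:cv2.resize(i,None,fx=k,fy=k,interpolation=cv2.INTER_CUBIC)
o=np.hstack([f(cv2.imread(f'pics/{n}.png')[130:250,250:345],4) for n in('side0','d5')]);cv2.imwrite('pics/m6.png',o)
```

```text
0.18 [291.8 170. ] 0.185 [292.  168.2] 0.19 [292.1 166.3] 0.195 [292.3 164.3] 0.2 [292.4 162.4] 0.205 [292.6 160.5] 0.21 [292.7 158.5] 167.5
stand hole/corner [0.51133693 0.2495815  0.01      ] [0.51624359 0.26535942 0.01      ] [0.46040309 0.25378751 0.01      ] foot screw [0.58551463 0.23355694 0.006     ] [0.56938907 0.24747889 0.006     ]
d3 ((0.00022609892487679417, -0.07352963356876074), 0.921154985185615) 1.925
d4 ((-0.03085315885873996, -0.05835157485651976), 0.9091729702618406) 3.1683734939759036
d5 ((-0.034842004271808946, -0.11778108334850401), 0.9292268501864427) 2.9352409638554215
```

View pics/m6.png

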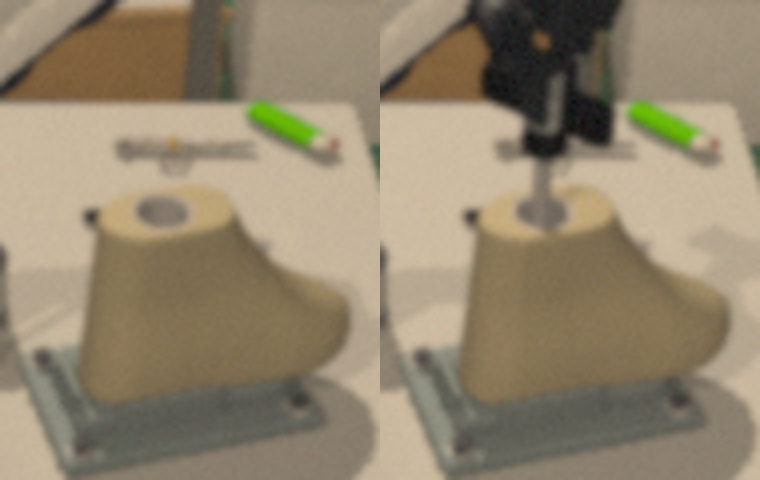

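All ten pictures are used. The last one shows the form unmoved and the shaft down its mouth, with the hub at about 0.187 m, so the key is fully seated. I'll back off in steps and read the torque to confirm that the stop was reached.

Call:
step_arm(
  slide=[
    [0,0,0],
    [0,0,0],
    [0,0,0],
  ],
  rot=[
    [0,0,0.03],
    [0,0,0.05],
    [0,0,0.05],
  ],
  grip=[1,1,1],
)

```text
time_s: 12.05
ee_pos: [0.4665, 0.1952, 0.2081]
orientation: [0.393, 0.92, -0.0, 0.0]
force: [-2.7, 0.7, 1.4]
grip_width: 0.0117
gripper_force: 107.4
```

```bash
cat > st.py <<'E'
from h import *
s=monitor.state();q=s['orientation'];print(s['time_s'],s['ee_pos'].round(4),s['force'].round(1),s['ft_torque'].round(3),2*np.arctan2(q[1],q[0]),s['grip_width'])
E
python3 st.py
```

```text
12.05 [0.4665 0.1952 0.2081] [-2.7  0.7  1.4] [0.291 1.004 0.051] 2.33489395817063 0.0117115654038607
```

Call:
step_arm(
  slide=[
    [0,0,0],
    [0,0,0],
    [0,0,0],
  ],
  rot=[
    [0,0,0.03],
    [0,0,0.05],
    [0,0,0.05],
  ],
  grip=[1,1,1],
)

```text
time_s: 12.3
ee_pos: [0.4665, 0.1952, 0.2081]
orientation: [0.437, 0.899, -0.0, 0.0]
force: [-2.3, 0.7, 0.8]
grip_width: 0.0119
gripper_force: 107.4
```

```bash
python3 st.py
```

```text
12.3 [0.4665 0.1952 0.2081] [-2.3  0.7  0.8] [ 0.387  0.989 -0.092] 2.2368729846484263 0.011920425235842916
```

Call:
step_arm(
  slide=[
    [0,0,0],
    [0,0,0],
    [0,0,0],
    [0,0,-0.03],
    [0,0,-0.06],
    [0,0,-0.1],
    [0,0,-0.14],
    [0,0,-0.14],
  ],
  rot=[
    [0,0,0.05],
    [0,0,0.1],
    [0,0,0.143],
    [0,0,0.143],
    [0,0,0.143],
    [0,0,0.143],
    [0,0,0.143],
    [0,0,0.143],
  ],
  grip=[1,1,1,1,1,1,1,1],
  newtons=60,
)

```text
time_s: 12.97
ee_pos: [0.4671, 0.1952, 0.2304]
orientation: [0.559, 0.829, 0.001, 0.001]
force: [-0.2, 0.6, -2.3]
grip_width: 0.0118
gripper_force: 107.1
```

```bash
python3 st.py
```

```text
12.9667 [0.4671 0.1952 0.2304] [-0.2  0.6 -2.3] [-0.069 -0.013  0.022] 1.9541032324522363 0.011766238641700882
```

Call:
step_arm(
  slide=[
    [0,0,-0.15],
    [0,0,-0.3],
    [0,0,-0.5],
    [0,0,-0.7],
    [0,0,-0.7],
    [0,0,-0.7],
    [-0.06,0.2,-0.7],
    [-0.12,0.4,-0.7],
    [-0.182,0.578,-0.7],
    [-0.182,0.578,-0.7],
    [-0.182,0.578,-0.7],
    [-0.182,0.578,-0.7],
  ],
  rot=[
    [0,0,0],
    [0,0,0],
    [0,0,0],
    [0,0,0],
    [0,0,0.05],
    [0,0,0.1],
    [0,0,0.15],
    [0,0,0.2],
    [0,0,0.217],
    [0,0,0.217],
    [0,0,0.217],
    [0,0,0.217],
  ],
  grip=[1,1,1,1,1,1,1,1,1,1,1,1],
  newtons=60,
)

```text
time_s: 13.97
ee_pos: [0.5567, 0.2021, 0.3339]
orientation: [0.725, 0.689, -0.0, -0.0]
force: [-0.7, -0.1, -1.8]
grip_width: 0.0118
gripper_force: 107.1
```

```bash
python3 st.py
python3 - <<'E'
from h import *
A=save('scene','s6');B=save('side','d6')
# compare with s2/d2 (key at the same TCP pose): shift of the socket/shaft
for n,m,c in(('s2','s6',(245,150,285,195)),('d2','d6',(230,110,280,180))):
    g=[cv2.cvtColor(cv2.imread(f'pics/{k}.png'),cv2.COLOR_BGR2GRAY).astype(np.float32)[c[1]:c[3],c[0]:c[2]] for k in(n,m)]
    print(n,cv2.phaseCorrelate(g[0],g[1]),abs(g[0]-g[1]).mean())
E
```

```text
13.9667 [0.5567 0.2021 0.3339] [-0.7 -0.1 -1.8] [0.045 0.069 0.001] 1.520176130319725 0.011750931591832612
s2 ((-0.2748017497416555, -0.09527011798740759), 0.8928156497743395) 7.062778
d2 ((0.3762941784185898, -0.06862144513364399), 0.7589274978637696) 4.955143
```

Call:
step_arm(
  slide=[
    [0,-0.03,0.2],
    [0,-0.03,0.4],
    [0,-0.03,0.6],
    [0,-0.03,0.74],
    [0,-0.03,0.74],
    [0.006,0.06,0.74],
    [0.012,0.15,0.74],
    [0.018,0.24,0.74],
    [0.024,0.33,0.74],
    [0.03,0.408,0.74],
    [0.03,0.408,0.74],
    [0.03,0.408,0.74],
  ],
  rot=[
    [0,0,0],
    [0,0,0],
    [0,0,0],
    [0,0,0],
    [0,0,0],
    [0,0,0],
    [0,0,0],
    [0,0,0],
    [0,0,0],
    [0,0,0],
    [0,0,0],
    [0,0,0],
  ],
  grip=[1,1,1,1,1,1,1,1,1,1,1,1],
)

```text
time_s: 15.07
ee_pos: [0.6185, 0.2037, 0.2243]
orientation: [0.725, 0.689, 0.001, -0.0]
force: [-0.7, -0.2, -2.4]
grip_width: 0.0119
gripper_force: 107.1
```

```bash
python3 st.py
```

```text
15.0667 [0.6185 0.2037 0.2243] [-0.7 -0.2 -2.4] [ 0.018  0.082 -0.027] 1.5188642960253154 0.011938820451075874
```

Inside the fork with no contact; lower it to the seat.

Call:
step_arm(
  slide=[
    [0,0,0.03],
    [0,0,0.06],
    [0,0,0.085],
    [0,0,0.085],
  ],
  rot=[
    [0,0,0],
    [0,0,0],
    [0,0,0],
    [0,0,0],
  ],
  grip=[1,1,1,1],
)

```text
time_s: 15.4
ee_pos: [0.6181, 0.2034, 0.2097]
orientation: [0.725, 0.689, -0.0, -0.0]
force: [-0.5, -0.2, -2.5]
grip_width: 0.0121
gripper_force: 107.2
```

Call:
step_arm(
  slide=[
    [0,0,0.01],
    [0,0,0.015],
    [0,0,0.015],
  ],
  rot=[
    [0,0,0],
    [0,0,0],
    [0,0,0],
  ],
  grip=[1,1,1],
)

```text
time_s: 15.65
ee_pos: [0.6184, 0.2036, 0.2093]
orientation: [0.725, 0.688, 0.0, 0.0]
force: [-4.9, -1.2, 13.7]
grip_width: 0.012
gripper_force: 109.5
```

Call:
step_arm(
  slide=[
    [0,0,-0.012],
    [0,0,-0.012],
    [0,0,-0.012],
    [0,0,-0.012],
    [0,0,-0.012],
    [0,0,-0.012],
    [0,0,-0.012],
    [0,0,-0.012],
  ],
  rot=[
    [0,0,0],
    [0,0,0],
    [0,0,0],
    [0,0,0],
    [0,0,0],
    [0,0,0],
    [0,0,0],
    [0,0,0],
  ],
  grip=[0.9,0.7,0.5,0.2,-0.2,-0.6,-1,-1],
  newtons=40,
)

```text
time_s: 16.32
ee_pos: [0.6185, 0.2035, 0.2098]
orientation: [0.725, 0.688, 0.0, -0.0]
force: [-0.5, -0.6, -0.2]
grip_width: 0.0804
gripper_force: 0.0
```

```bash
python3 st.py
```

```text
16.3167 [0.6185 0.2035 0.2098] [-0.5 -0.6 -0.2] [-0.001 -0.01  -0.021] 1.5187873423092653 0.08043121608209314
```

Call:
step_arm(
  slide=[
    [0,0,-0.2],
    [0,0,-0.45],
    [0,0,-0.7],
    [-0.03,-0.2,-0.87],
    [-0.05,-0.4,-0.87],
    [-0.07,-0.6,-0.87],
    [-0.09,-0.8,-0.87],
    [-0.109,-1,-0.87],
    [-0.109,-1,-0.87],
    [-0.109,-1,-0.87],
    [-0.109,-1,-0.87],
    [-0.109,-1,-0.87],
  ],
  rot=[
    [0,0,0],
    [0,0,0],
    [0,0,0],
    [0,0,-0.06],
    [0,0,-0.12],
    [0,0,-0.18],
    [0,0,-0.24],
    [0,0,-0.3],
    [0,0,-0.36],
    [0,0,-0.42],
    [0,0,-0.47],
    [0,0,-0.47],
  ],
  grip=[-1,-1,-1,-1,-1,-1,-1,-1,-1,-1,-1,-1],
)

```text
time_s: 17.32
ee_pos: [0.4679, 0.1947, 0.3404]
orientation: [0.332, 0.943, 0.0, -0.0]
force: [-0.4, 0.4, -0.7]
grip_width: 0.0853
gripper_force: 0.0
```

Call:
step_arm(
  slide=[
    [0,0,0],
    [0,0,0],
    [0,0,0],
    [0,0,0],
    [0,0,0],
    [0,0,0],
    [0,0,0],
    [0,0,0],
    [0,0,0],
    [0,0,0],
  ],
  rot=[
    [0,0,-0.06],
    [0,0,-0.12],
    [0,0,-0.18],
    [0,0,-0.24],
    [0,0,-0.3],
    [0,0,-0.36],
    [0,0,-0.42],
    [0,0,-0.475],
    [0,0,-0.475],
    [0,0,-0.475],
  ],
  grip=[-1,-1,-1,-1,-1,-1,-1,-1,-1,-1],
)

```text
time_s: 18.15
ee_pos: [0.4679, 0.1949, 0.3402]
orientation: [-0.13, 0.991, 0.0, -0.0]
force: [0.6, 0.2, 0.0]
grip_width: 0.0857
gripper_force: 0.0
```

```bash
python3 st.py
python3 - <<'E'
from h import *
s=monitor.state();print(s['joint_pos'].round(2))
save('side','d7');save('scene','s7');W=save('wrist','w7')
# key hangs as at the start? compare hanger region with start images
f=lambda n:cv2.cvtColor(cv2.imread(f'pics/{n}.png'),cv2.COLOR_BGR2GRAY).astype(np.float32)
for a,b,c in(('scene0','s7',(258,140,300,215)),('side0','d7',(195,140,242,225))):
    g=[f(k)[c[1]:c[3],c[0]:c[2]] for k in(a,b)];print(cv2.phaseCorrelate(*g),abs(g[0]-g[1]).mean())
# hole in wrist image: predicted pixel
print(proj(W,[.467,.195,.146]))
# form yaw from wrist image: beige top/cone contour -> direction of stand instead: Hough lines near the stand
E
```

```text
18.15 [0.4679 0.1949 0.3402] [0.6 0.2 0. ] [0.028 0.028 0.033] 3.4027859075156868 0.08566486913839827
[ 0.08  0.64 -1.07  1.51  0.57  1.33  0.79]
((12.331269653194637, 1.105226663704137), 0.23132900668956616) 67.72254
((0.335033109023005, -0.051058845503639816), 0.9538992188594959) 4.4077597
[257.68458383 169.22183885]
```

Call:
step_arm(
  slide=[
    [0.007,0.003,0.25],
    [0.007,0.003,0.5],
    [0.007,0.003,0.75],
    [0.007,0.003,1],
    [0.007,0.003,1],
    [0.007,0.003,1],
  ],
  rot=[
    [0,0,0],
    [0,0,0],
    [0,0,0],
    [0,0,0],
    [0,0,0],
    [0,0,0],
  ],
  grip=[-1,-1,-1,-1,-1,-1],
)

```text
time_s: 18.8
ee_pos: [0.4665, 0.1953, 0.1907]
orientation: [-0.133, 0.991, -0.0, -0.001]
force: [0.2, 0.5, 1.2]
grip_width: 0.0856
gripper_force: 0.0
```

Call:
step_arm(
  slide=[
    [0,0,0.2],
    [0,0,0.35],
    [0,0,0.45],
    [0,0,0.555],
    [0,0,0.555],
    [0,0,0.555],
  ],
  rot=[
    [0,0,0],
    [0,0,0],
    [0,0,0],
    [0,0,0],
    [0,0,0],
    [0,0,0],
  ],
  grip=[-1,-1,-1,-1,-1,-1],
)

```text
time_s: 19.3
ee_pos: [0.4676, 0.1956, 0.109]
orientation: [-0.133, 0.991, 0.0, 0.001]
force: [0.1, 0.9, 0.7]
grip_width: 0.0851
gripper_force: 0.0
```

Call:
step_arm(
  slide=[
    [0,0,0],
    [0,0,0],
    [0,0,0],
    [0,0,0],
    [0,0,0],
    [0,0,0],
    [0,0,0],
    [0,0,0],
    [0,0,0],
    [0,0,0],
  ],
  rot=[
    [0,0,0],
    [0,0,0],
    [0,0,0],
    [0,0,0],
    [0,0,0],
    [0,0,0],
    [0,0,0],
    [0,0,0],
    [0,0,0],
    [0,0,0],
  ],
  grip=[-0.6,-0.3,-0.1,0,0.1,0.3,0.6,1,1,1],
  newtons=60,
)

```text
time_s: 20.13
ee_pos: [0.4672, 0.1952, 0.1082]
orientation: [-0.133, 0.991, 0.0, 0.001]
force: [-1.5, -2.6, 14.6]
grip_width: 0.0455
gripper_force: 59.8
```

```bash
python3 st.py
```

```text
20.1333 [0.4672 0.1952 0.1082] [-1.5 -2.6 14.6] [-0.568  0.304 -0.   ] 3.4083250791355355 0.04546876786956671
```

Call:
step_arm(
  slide=[
    [0,0,-0.02],
    [0,0,-0.05],
    [0,0,-0.08],
    [0,0,-0.08],
  ],
  rot=[
    [0,0,0],
    [0,0,0],
    [0,0,0],
    [0,0,0],
  ],
  grip=[1,1,1,1],
)

```text
time_s: 20.47
ee_pos: [0.4669, 0.1952, 0.12]
orientation: [-0.133, 0.991, 0.0, 0.0]
force: [-0.6, -0.0, -5.6]
grip_width: 0.0455
gripper_force: 62.4
```

```bash
python3 st.py
```

```text
20.4667 [0.4669 0.1952 0.12  ] [-0.6 -0.  -5.6] [ 0.012 -0.107  0.008] 3.408664982093924 0.045533434724789226
```

Lifted 12 mm with only the form's weight felt, so the lug is through the slot. Lift and carry it to the tray.

Call:
step_arm(
  slide=[
    [0,0,-0.12],
    [0,0,-0.24],
    [0,0,-0.36],
    [0,0,-0.48],
    [0,0,-0.55],
    [-0.1,0.15,-0.55],
    [-0.15,0.35,-0.55],
    [-0.2,0.55,-0.55],
    [-0.225,0.7,-0.55],
    [-0.225,0.7,-0.55],
  ],
  rot=[
    [0,0,0],
    [0,0,0],
    [0,0,0],
    [0,0,0],
    [0,0,0],
    [0,0,0],
    [0,0,0],
    [0,0,0],
    [0,0,0],
    [0,0,0],
  ],
  grip=[1,1,1,1,1,1,1,1,1,1],
)

```text
time_s: 21.3
ee_pos: [0.4698, 0.31, 0.2015]
orientation: [-0.135, 0.991, 0.002, -0.0]
force: [-0.9, 1.0, -6.3]
grip_width: 0.0455
gripper_force: 65.3
```

Call:
step_arm(
  slide=[
    [-0.05,0.15,0],
    [-0.1,0.3,0],
    [-0.15,0.45,0],
    [-0.19,0.58,0],
    [-0.227,0.722,0],
    [-0.227,0.722,0],
    [-0.227,0.722,0],
    [-0.227,0.722,0],
  ],
  rot=[
    [0,0,0.03],
    [0,0,0.06],
    [0,0,0.09],
    [0,0,0.12],
    [0,0,0.15],
    [0,0,0.17],
    [0,0,0.17],
    [0,0,0.17],
  ],
  grip=[1,1,1,1,1,1,1,1],
)

```text
time_s: 21.97
ee_pos: [0.4759, 0.4182, 0.2012]
orientation: [0.036, 0.999, -0.001, -0.0]
force: [0.4, -1.6, -5.1]
grip_width: 0.0454
gripper_force: 66.3
```

```bash
python3 st.py
python3 - <<'E'
from h import *
s=monitor.state();print(s['joint_pos'].round(2),s['orientation'])
E
```

```text
21.9667 [0.4759 0.4182 0.2012] [ 0.4 -1.6 -5.1] [-0.039 -0.158  0.01 ] 3.0701137829819505 0.045363113114566464
[-0.44  0.93 -0.82  1.28  0.67  1.21  0.22] [ 3.57318225e-02  9.99361277e-01 -5.20137629e-04 -6.72078230e-05]
```

Call:
step_arm(
  slide=[
    [0,0,0.15],
    [0,0,0.3],
    [0,0,0.45],
    [0,0,0.58],
    [0,0,0.66],
    [0,0,0.72],
    [0,0,0.72],
    [0,0,0.735],
    [0,0,0.75],
    [0,0,0.75],
  ],
  rot=[
    [0,0,0],
    [0,0,0],
    [0,0,0],
    [0,0,0],
    [0,0,0],
    [0,0,0],
    [0,0,0],
    [0,0,0],
    [0,0,0],
    [0,0,0],
  ],
  grip=[1,1,1,1,1,1,1,1,1,1],
)

```text
time_s: 22.8
ee_pos: [0.476, 0.4188, 0.0896]
orientation: [0.036, 0.999, 0.0, 0.0]
force: [0.3, -0.2, -5.8]
grip_width: 0.0456
gripper_force: 66.2
```

Call:
step_arm(
  slide=[
    [0,0,0.007],
    [0,0,0.013],
    [0,0,0.013],
  ],
  rot=[
    [0,0,0],
    [0,0,0],
    [0,0,0],
  ],
  grip=[1,1,1],
)

```text
time_s: 23.05
ee_pos: [0.4759, 0.4188, 0.0874]
orientation: [0.036, 0.999, 0.0, 0.0]
force: [0.7, -0.8, -5.2]
grip_width: 0.0454
gripper_force: 66.4
```

Call:
step_arm(
  slide=[
    [0,0,0.005],
    [0,0,0.01],
    [0,0,0.01],
  ],
  rot=[
    [0,0,0],
    [0,0,0],
    [0,0,0],
  ],
  grip=[1,1,1],
)

```text
time_s: 23.3
ee_pos: [0.476, 0.4188, 0.0873]
orientation: [0.036, 0.999, 0.0, 0.001]
force: [-3.8, -6.2, 18.0]
grip_width: 0.0456
gripper_force: 69.1
```

Contact on the floor. Release, rise and check from the cameras.

Call:
step_arm(
  slide=[
    [0,0,-0.006],
    [0,0,-0.006],
    [0,0,-0.006],
    [0,0,-0.006],
    [0,0,-0.006],
    [0,0,-0.006],
    [0,0,-0.006],
    [0,0,-0.2],
    [0,0,-0.45],
    [0,0,-0.7],
    [0,0,-0.95],
    [0,0,-1],
  ],
  rot=[
    [0,0,0],
    [0,0,0],
    [0,0,0],
    [0,0,0],
    [0,0,0],
    [0,0,0],
    [0,0,0],
    [0,0,0],
    [0,0,0],
    [0,0,0],
    [0,0,0],
    [0,0,0],
  ],
  grip=[0.6,0.2,-0.2,-0.6,-1,-1,-1,-1,-1,-1,-1,-1],
  newtons=20,
)

```text
time_s: 24.3
ee_pos: [0.4762, 0.4201, 0.2415]
orientation: [0.037, 0.999, 0.003, 0.002]
force: [0.7, 0.2, 0.1]
grip_width: 0.0856
gripper_force: 0.0
```

Call:
step_arm(
  slide=[
    [0,0,-0.25],
    [0,0,-0.5],
    [0,0,-0.7],
    [0,0,-0.7],
    [0,0,-0.7],
  ],
  rot=[
    [0,0,0],
    [0,0,0],
    [0,0,0],
    [0,0,0],
    [0,0,0],
  ],
  grip=[-1,-1,-1,-1,-1],
)

```text
time_s: 24.72
ee_pos: [0.4758, 0.4191, 0.3417]
orientation: [0.036, 0.999, 0.001, 0.001]
force: [-0.0, 0.9, -1.3]
grip_width: 0.0851
gripper_force: 0.0
```

```bash
python3 st.py
python3 - <<'E'
from h import *
W=save('wrist','w9');save('side','d9')
f=lambda n:cv2.cvtColor(cv2.imread(f'pics/{n}.png'),cv2.COLOR_BGR2GRAY).astype(np.float32)
g=[f(k)[140:225,195:242] for k in('side0','d9')];print('key side vs start',cv2.phaseCorrelate(*g),abs(g[0]-g[1]).mean())
# beige form and black mat in the wrist picture
im=cv2.imread('pics/w9.png');h=cv2.cvtColor(im,cv2.COLOR_BGR2HSV)
m=((h[...,1]>50)&(h[...,0]>10)&(h[...,0]<28)&(h[...,2]>80)).astype(np.uint8)
n,l,st,ce=cv2.connectedComponentsWithStats(m);
p=proj(W,[.476,.4188,.125]);print('expected mouth px',p)
for i in np.argsort(-st[1:,4])[:3]+1: print(st[i],ce[i].round(1),'at z=.05:',onz(W,*ce[i],.05).round(3))
print('tray corners expected', [proj(W,[.4334+x,.422+y,.022]).round().tolist() for x,y in((-.125,-.06),(.125,-.06),(.125,.06),(-.125,.06))])
E
```

```text
24.7167 [0.4758 0.4191 0.3417] [-0.   0.9 -1.3] [-0.017  0.013  0.04 ] 3.0687951677363703 0.08512062774127112
key side vs start ((0.3152242461833765, -0.0710925070616426), 0.9695180123602902) 4.6893616
expected mouth px [257.14777685 166.6345783 ]
[ 234   63   44  133 4148] [256.3 122.6] at z=.05: [0.427 0.421 0.05 ]
[ 294  244   68   93 3353] [328.4 288.7] at z=.05: [0.703 0.52  0.05 ]
[ 333  174   62   58 1548] [363.6 201.4] at z=.05: [0.555 0.575 0.05 ]
tray corners expected [[208.0, 39.0], [226.0, 207.0], [300.0, 202.0], [294.0, 32.0]]
```

The form's blob is centred in the tray, it touched down at the expected height, and the hanger looks as it did at the start. Handing in.

```bash
python3 -c "
from plant import ctrl
print(ctrl.sign_off())"
```

```text
the job is handed in; nothing more can be done
None
```

I released the form, hung the key back in its fork, stood the form in the tray and handed the job in at about 25 s. The sign-off gave no verdict, and I checked the final state by force readings and image measurements, not by viewing a last picture.

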